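# Take the fuse carrier out of its holder

## Robot

A 7-joint arm with a two-finger parallel gripper is mounted at the origin on a cart in front of the work surface, level with it; the furniture and walls round the work are solid. World frame = base frame: x ahead of the robot, y to its left, z up, the work surface at z = 0. Lengths are in m, angles in degrees, forces in N, time in s.
With the tool pointing down it reaches from about 0.425 to 0.875 m from the base axis. Payload 4.7 kg.
Tool frame: the origin (TCP) lies at the very end of the fingers, on their centre line; the grasp point (between the pads) lies 19 mm behind it; z points along the fingers, y is the direction in which the jaws open and shut (so a half turn about z gives the same grasp; the last joint's range is limited). The gripper opens to 87 mm and grips with 3 to 60 N. Pads are 19 mm wide; open, the fingers measure 117 mm over their backs; the gripper's body (75 mm by 190 mm) begins 51 mm behind the grasp point.
Start: joints at [72.256, 18.392, -4.016, 83.108, 1.295, 78.541, -3.26], TCP at [0.207, -0.616, 0.223] pointing down, gripper open.
Joint ranges: [-163.93, 163.93], [-17.29, 119.83], [-79.2, 71.16], [3.27, 140.29], [-89.18, 269.18], [5.43, 117.66], [-154.24, 154.24]. Speed limits (degrees/s): [147.25, 147.25, 180, 180, 180, 180, 180].

## Interface

Orientations are given as a 3x3 rotation matrix whose columns are the frame's x, y, z axes.
In Python, from workcell import env gives the robot as it stands.
- The arm moves only by the shell command python3 -m inch 'ROWS' [OPENING]. ROWS is JSON, a list of rows, each an object with "travel": the shift along the world's x, y, z normalised to -1 to 1, where 1 is 0.1 m, a list of three; "rot": the turn, a rotation vector about the world's x, y, z normalised to -1 to 1, where 1 is 360 degrees, a list of three. A call has 1 to 10 rows; each row is the pose to reach, as a shift and turn from the pose commanded when the call began, turning the shorter way round; what a row does not reach only later rows make up. A row lasts 1/8 s, in which the tool goes at most 62.5 mm and 10.7 degrees, less where a joint would pass 70% of its speed; a pose out of reach is approached as far as the arm can. A call with a number of a shift or a turn outside -1 to 1 is refused whole. A call with a gripper value outside its range is refused whole. OPENING is the finger opening in mm, from 0 to 87, set as the call begins (- or left out, the last holds). The fingers move at their own pace and stop on an object; the grip force is fixed at half the most. Time passes only in rows, so rows that repeat a pose let the fingers close. It gives the time, the measured TCP pose, the force and the opening at its end, in the units of the state.
- env.sense(): the state, without advancing time (a new reading comes with each control period).
- env.capture(name): name is "scene" or "top" or "wrist"; returns a dict with "color" (400x640x3 uint8, red, green, blue), "vfov" (degrees; the focal length in pixels is half the picture's height over the tangent of half this angle, whatever the lens; pixels are square), "cx", "cy" (the principal point, pixels), "world_from_camera" (4x4, takes a point from camera to world coordinates). Camera axes: x right, y up, looking along -z (the intrinsics and any distortion apply to the point x, -y, -z); pixel columns grow to the right and rows downward; lengths in m; the calibration is good to about 2 mm. A picture is of the moment at which its call begins. There is no depth.
- env.job_done(): hands the job in, once; it reports no verdict.
The state is a dict: "t": time; "qpos": joint angles; "dq": joint speeds; "joint_torque": joint torques, N m; "tool_pos": TCP position; "eef_rot": TCP orientation; "wrist_force": force on the tool from outside, world axes, zero at the start; "wrist_torque": the same for the moment, N m; "grip_width": opening from 0.0 (shut) to 1.0 (fully open).
Only numpy, scipy, OpenCV 4.12 (cv2) and the standard library are available. Lean on these libraries where they do the work, as an engineer would, in place of code of your own. Each camera call takes 0.05 s, during which the arm holds its last target. There are 200 camera calls.

## Task

The fuse holder screwed to the bench has a loose dust cover over it: lift the cover off and set it down (do not drop it) standing knob up on the bench beside the holder. Then squeeze the two side catches of the fuse carrier together, draw the carrier straight up out of the holder and finish while still holding it there: upright, still, catches squeezed, well clear above the holder. Leave the other things on the bench where they are.

Things in the scene. Friction and masses are not known exactly. Their poses are not given: they have to be found in the camera images.
- holder: Fuse holder, black plastic, fixed to the bench: flange 80 (x) x 104 (y) x 8 mm with four screws; on it a boss 60 x 62 mm, top 32 mm above the bench. Origin: centre of the underside, on the bench; z up. Its y axis is the line along which the carrier's two catches face each other. Bench front edge: from x 0.40, y -0.20 to x 0.50, y 0.32 m; a shelf hangs 0.55 m above from 0.155 m behind that edge.
- holder_mouth (a point): Centre of the mouth of the holder's well, in the boss top, 32 mm above the bench; axes as the holder's. The well is 49 (x) x 35 (y) mm at the mouth, its floor 8 mm above the bench. Lips at its +y and -y sides, 24 to 32 mm above the bench, hold down the hooks of the carrier's catches; the carrier has 2.5 mm side play.
- cover_knob (a point): Grip point on the axis of the dust cover's knob, an upright black cylinder 22 mm across and 30 mm high on the middle of the cover's flat top. The point lies 22 mm above that flat top (8 mm below the knob's upper end) and 90 mm above the cover's underside: keep the fingertips off the flat top. Axes as the cover's.
- cover: Dust cover: loose grey plastic box, open below, 72 (x) x 74 (y) x 68 mm high plus knob, 130 g. Origin: centre of its open underside; z up. At the start it stands on the flange (underside 8 mm above the bench) round the boss with 2.5 mm play, parallel to the holder, and hides the carrier; it must rise straight by 65 mm to clear the carrier. Set aside, its underside rests on the bench.
- carrier_grip (a point): Grip point of the fuse carrier: middle between its two finger tabs, half-way up them; 58 mm above the bench when seated. Axes as the carrier's. The ribbed tabs stand at +y and -y, each 24 mm wide (x) and 20 mm high (10 mm above and below this point), outer faces 40 mm apart (y), 28 mm when squeezed fully. They stand free: the boss top is 16 mm below their lower edge.
- carrier: Fuse carrier: loose, white plastic with two grey sprung catches at its +y and -y sides; 44 (x) x 30 (y) x 62 mm high, 170 g. Origin: centre of its underside, 8 mm above the bench when seated in the well; z up, axes parallel to the holder's when seated. Hooks at the feet of the catches sit under the holder's lips with 2 mm play and 3 mm overlap: pulling without squeezing does not free it.
- catch_left (a joint): Inward travel of the catch at the carrier's +y side: 0 = sprung out (locked), 0.006 m = fully squeezed; the hook is free of the lip above about 0.0035 m. The spring pushes back with 3 N at the start of the travel and 6.6 N at the end.
- catch_right (a joint): The same for the catch at the carrier's -y side.
- spare_breaker: Bystander: light grey two-pole circuit breaker, 36 x 85 x 63 mm high; origin at the centre of its underside.
- film_cap_1: Bystander: white cylindrical film capacitor lying on its side, 66 x 92 x 66 mm high; origin under its centre.
- toroid_choke: Bystander: ring-shaped wire-wound choke lying flat, 44 x 42 x 17 mm; origin under its centre.
- screwdriver_small: Bystander: small screwdriver lying, 22 x 180 x 22 mm, long along its own y; origin under its centre.

How it is judged (in metres and radians):
On the way, in this order (a step that is already met when the one before it is completed fails the run):
1. the cover stands on the bench beside the holder, knob up, released (height (world z) of cover between -0.006 and 0.006 m and angle between cover's own z axis and vertical below 0.12 rad and horizontal distance between cover and holder above 0.085 m and linear speed of cover below 0.02 m/s and contact force between the fingers and cover below 0.05 N), for 0.3 s.
2. both catches are squeezed together by the fingers while the carrier still sits in the holder (value of joint each of catch_left, catch_right above 0.0035 m and contact force between the fingers and carrier above 1 N and z of carrier in the frame of holder below 0.016 m), for 0.1 s.
At the end, for the whole second after the job is handed in: Carrier held by the fingers, both catches squeezed over 3.5 mm, upright within 0.35 rad, underside over 50 mm above the bench, still, touching neither holder nor cover; cover released, at rest on the bench, knob up within 0.12 rad, over 85 mm from the holder (centres); bystanders moved under 30 mm (all of step 1 and value of joint each of catch_left, catch_right above 0.0035 m and contact force between the fingers and carrier above 1 N and z of carrier in the frame of holder above 0.05 m and angle between carrier's own z axis and vertical below 0.35 rad and linear speed of carrier below 0.03 m/s and contact force between carrier and holder below 0.05 N and contact force between carrier and cover below 0.05 N and distance of each of spare_breaker, film_cap_1, toroid_choke, screwdriver_small from where it was at the start of the episode below 0.03 m); the arm keeps its last pose, push and grip.
It fails at once if the cover is dropped (falls faster than 0.5 m/s out of the fingers) (contact force between the fingers and cover below 0.01 N and linear speed of cover above 0.5 m/s).
It fails at once if the breaker is pushed 30 mm or more (distance of spare_breaker from where it was at the start of the episode above 0.03 m).
It fails at once if the capacitor is pushed 30 mm or more (distance of film_cap_1 from where it was at the start of the episode above 0.03 m).
It fails at once if the choke is pushed 30 mm or more (distance of toroid_choke from where it was at the start of the episode above 0.03 m).
It fails at once if the screwdriver is pushed 30 mm or more (distance of screwdriver_small from where it was at the start of the episode above 0.03 m).
It also fails if it takes over 53 s, if anything falls off the work surface, if the arm or the gripper's body presses on something with over 40 N, if the wrist force passes 120 N, or if a joint passes its speed limit or range.

## Working session

There is one attempt and no reset: what is moved stays moved. The work goes in short steps, Python scripts to look and compute and a shell command to move; the robot and the scene stay as the last step left them, time stands still between calls to the robot, and variables do not carry over. Pictures are saved under pics/ and viewed, about 8 in all and at most 12, crops included, and the job is handed in when it is done.

```bash
mkdir -p pics; ls; cat > h.py <<'E'
import numpy as np, cv2
from workcell import env
def cap(n):
    c=env.capture(n); return c
def save(c,f,crop=None,s=1):
    im=c["color"][:,:,::-1]
    if crop: x0,y0,x1,y1=crop; im=im[y0:y1,x0:x1]
    cv2.imwrite("pics/"+f,cv2.resize(im,None,fx=s,fy=s,interpolation=cv2.INTER_CUBIC) if s!=1 else im)
def ray(c,u,v):
    f=200/np.tan(np.radians(c["vfov"])/2)
    T=np.array(c["world_from_camera"]); d=T[:3,:3]@np.array([(u-c["cx"])/f,-(v-c["cy"])/f,-1]); return T[:3,3],d
def onz(c,u,v,z):
    o,d=ray(c,u,v); return o+d*(z-o[2])/d[2]
def proj(c,p):
    f=200/np.tan(np.radians(c["vfov"])/2)
    T=np.array(c["world_from_camera"]); q=T[:3,:3].T@(np.array(p)-T[:3,3]); return c["cx"]-f*q[0]/q[2], c["cy"]+f*q[1]/q[2]
E
python3 - <<'E'
from h import *
a=cap("scene");b=cap("top")
for c in (a,b): print({k:np.round(v,3).tolist() if k!="color" else 0 for k,v in c.items()})
cv2.imwrite("pics/a.png",np.vstack([a["color"],b["color"]])[:,:,::-1][:, :])
save(a,"scene.png");save(b,"top.png")
s=env.sense();print(s["t"],s["tool_pos"],s["eef_rot"],s["wrist_force"])
E
```

```text
pics
{'color': 0, 'vfov': 53.784, 'cx': 325.33, 'cy': 200.743, 'world_from_camera': [[-0.546, 0.439, -0.714, -0.079], [-0.838, -0.265, 0.478, 0.506], [0.02, 0.859, 0.512, 0.543], [0.0, 0.0, 0.0, 1.0]]}
{'color': 0, 'vfov': 48.336, 'cx': 321.594, 'cy': 200.433, 'world_from_camera': [[0.048, 0.977, -0.208, 0.32], [-0.999, 0.047, -0.012, 0.053], [-0.002, 0.208, 0.978, 1.371], [0.0, 0.0, 0.0, 1.0]]}
0.1 [ 0.20659352 -0.61576957  0.22157945] [[ 9.48028247e-01  3.18185570e-01 -6.21221404e-04]
 [ 3.18186165e-01 -9.48026929e-01  1.58303886e-03]
 [-8.52344985e-05 -1.69842961e-03 -9.99998554e-01]] [-0.6198715   0.16133925 -0.35696318]
```

View pics/scene.png

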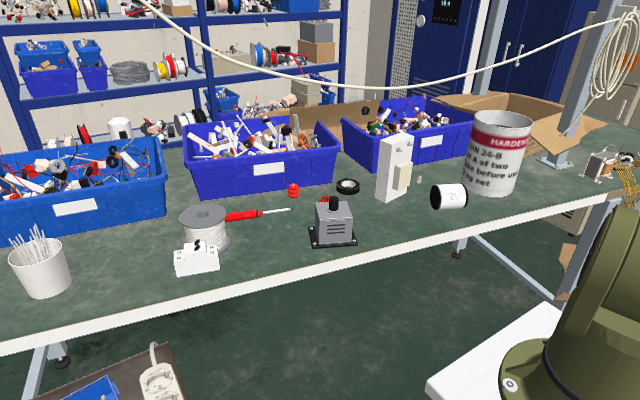

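View pics/top.png

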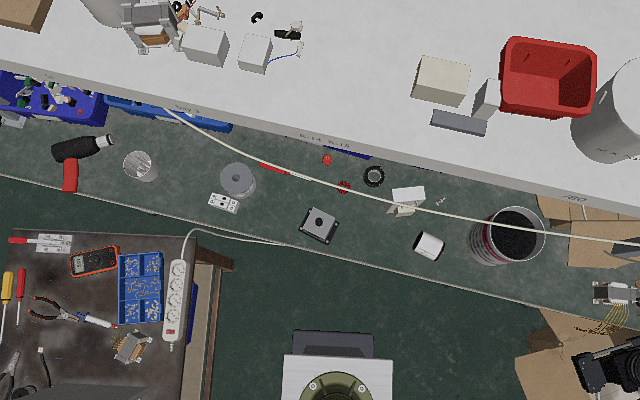

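Scene: the covered holder is at about (333,225), with the knob at (334,203). The breaker is at (395,170), the capacitor at (450,196), the choke at (348,186), and the screwdriver at (255,215). In the top view the holder is at (319,224). I'll enlarge both views around the holder for the corners.

```bash
python3 - <<'E'
from h import *
a=cap("scene");b=cap("top")
A=cv2.resize(a["color"][185:255,295:375],None,fx=7,fy=7,interpolation=cv2.INTER_CUBIC)
B=cv2.resize(b["color"][195:255,285:355],None,fx=8,fy=8,interpolation=cv2.INTER_CUBIC)
for im,x0,y0,s in((A,295,185,7),(B,285,195,8)):
    for k in range(0,im.shape[1],10*s): cv2.putText(im,str(x0+k//s),(k,10),0,.35,(255,255,0)); cv2.line(im,(k,0),(k,4),(255,255,0),1)
    for k in range(0,im.shape[0],10*s): cv2.putText(im,str(y0+k//s),(0,k+4),0,.35,(255,255,0))
cv2.imwrite("pics/c1.png",A[:,:,::-1]);cv2.imwrite("pics/c2.png",B[:,:,::-1])
E
```

```text
(no output)
```

View pics/c1.png

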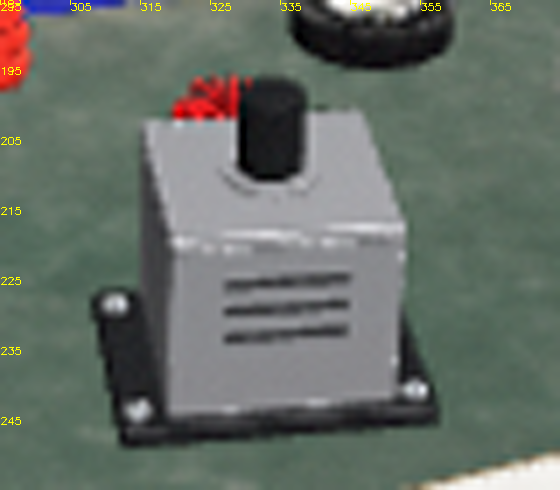

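View pics/c2.png

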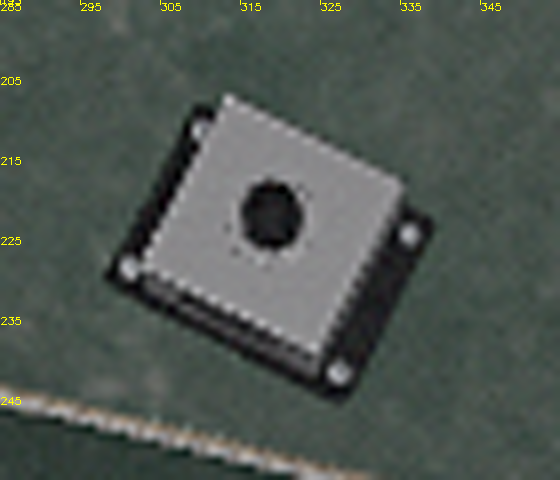

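```bash
python3 - <<'E'
from h import *
a=cap("scene");b=cap("top")
A=lambda x,y,z:onz(a,x/7+295-.43,y/7+185-.43,z)
B=lambda x,y,z:onz(b,x/8+285-.44,y/8+195-.44,z)
r=lambda v:np.round(v,4)
fl=dict(TR=B(435,220,.008),BR=B(345,403,.006),BL=B(107,275,.008),TL=B(196,103,.008))
sa=dict(left=A(92,300,.008),front=A(122,434,.008),right=A(438,412,.008))
print({k:r(v) for k,v in fl.items()});print({k:r(v) for k,v in sa.items()})
def ang(p,q): d=q-p; return np.degrees(np.arctan2(d[1],d[0])),np.hypot(*d[:2])
print("y dir", ang(fl['BR'],fl['BL']),ang(fl['TR'],fl['TL']),ang(sa['right'],sa['front']))
print("x dir", ang(fl['BR'],fl['TR']),ang(fl['BL'],fl['TL']),ang(sa['front'],sa['left']))
print("cent",r((fl['TR']+fl['BL'])/2),r((fl['TL']+fl['BR'])/2),r((sa['left']+sa['right'])/2))
# screws top
s=[B(203,131,.009),B(410,233,.009),B(340,373,.009),B(130,268,.009)];print("screws c",r((s[0]+s[2])/2),r((s[1]+s[3])/2),ang(s[2],s[3]),ang(s[1],s[0]))
ct=[B(228,93,.076),B(403,187,.076),B(322,352,.076),B(148,262,.076)]
print("covtop",r(sum(ct)/4),ang(ct[1],ct[0]),ang(ct[2],ct[3]),ang(ct[2],ct[1]))
ca=[A(145,122,.076),A(362,113,.076),A(403,222,.076),A(175,240,.076)]
print("covtop sc",r(sum(ca)/4),ang(ca[1],ca[0]),ang(ca[2],ca[3]),ang(ca[3],ca[0]))
print("knob",r(A(272,92,.106)),r(B(272,212,.100)))
for n,u,v,z in(("brk",395,197,.0),("brkT",411,193,.063),("cap",450,210,0),("choke",348,188,.008),("sd",227,217,.011),("sd2",290,209,.01),("redcap",325,202,.0),("white block",196,272,0),("spool",205,240,0)): print(n,r(onz(a,u,v,z)))
for n,u,v,z in(("brk",408,198,.06),("cap",430,245,.033),("choke",374,176,.017),("spool",237,180,.06),("whiteblk",223,203,.03),("red1",344,187,0),("red2",327,160,0),("sd",270,167,.01),("edge",300,244,0)): print("top",n,r(onz(b,u,v,z)))
E
```

```text
{'TR': array([0.544, 0.012, 0.008]), 'BR': array([0.4718, 0.0435, 0.006 ]), 'BL': array([0.5165, 0.1375, 0.008 ]), 'TL': array([0.5857, 0.1068, 0.008 ])}
{'left': array([0.5841, 0.1107, 0.008 ]), 'front': array([0.5154, 0.1407, 0.008 ]), 'right': array([0.4722, 0.0483, 0.008 ])}
y dir (np.float64(64.53773861881335), np.float64(0.10402417417677749)) (np.float64(66.30923103977985), np.float64(0.10356306888724777)) (np.float64(64.9411250251912), np.float64(0.10201884640819382))
x dir (np.float64(-23.58217789700527), np.float64(0.07882401290831016)) (np.float64(-23.889308294489755), np.float64(0.07560857920164198)) (np.float64(-23.61807466207902), np.float64(0.07494040690543963))
cent [0.5303 0.0747 0.008 ] [0.5287 0.0752 0.007 ] [0.5281 0.0795 0.008 ]
screws c [0.5287 0.0747 0.009 ] [0.5289 0.0751 0.009 ] (np.float64(66.09825761062704), np.float64(0.09046561497876086)) (np.float64(66.19382691123268), np.float64(0.08963595158548782))
covtop [0.5289 0.0726 0.076 ] (np.float64(64.09868168543977), np.float64(0.07360250810717364)) (np.float64(65.2942558704775), np.float64(0.07184385111125906
[... 229 characters left out ...]
68)) (np.float64(-24.353276303945805), np.float64(0.07064819423257485))
knob [0.5311 0.0764 0.106 ] [0.529  0.0736 0.1   ]
brk [ 0.5949 -0.1753  0.    ]
brkT [ 0.511  -0.1437  0.063 ]
cap [ 0.4688 -0.2539  0.    ]
choke [ 0.6916 -0.0852  0.008 ]
sd [0.7211 0.258  0.011 ]
sd2 [0.6754 0.1084 0.01  ]
redcap [0.6722 0.0042 0.    ]
white block [0.5758 0.3812 0.    ]
spool [0.6727 0.3302 0.    ]
top brk [ 0.6187 -0.1911  0.06  ]
top cap [ 0.4834 -0.2633  0.033 ]
top choke [ 0.6942 -0.0919  0.017 ]
top spool [0.6498 0.328  0.06  ]
top whiteblk [0.5825 0.3709 0.03  ]
top red1 [6.583e-01 3.000e-04 0.000e+00]
top red2 [0.7448 0.0581 0.    ]
top sd [0.7099 0.2377 0.01  ]
top edge [0.4713 0.1288 0.    ]
```

```bash
python3 - <<'E'
from h import *
a=cap("scene");b=cap("top")
r=lambda v:np.round(v,3)
print("can",r(onz(a,490,192,0)),[r(onz(b,u,235,.17)) for u in(470,507,546)],r(onz(b,507,264,0)))
S=[(150,8),(190,40),(235,68),(280,83),(320,88),(380,87),(440,76),(520,52),(600,25)]
Tp=np.array([(165,108),(200,133),(250,157),(300,176),(340,186),(380,202),(430,213),(500,228),(560,239),(630,243)],float)
for u,v in S:
    o,d=ray(a,u,v); best=[]
    for t in np.linspace(.3,2.2,400):
        x,y=proj(b,o+t*d/1); 
        if 165<x<630: best.append((abs(np.interp(x,Tp[:,0],Tp[:,1])-y),t))
    if best: e,t=min(best);print(u,v,round(e,1),r(o+t*d))
E
```

```text
can [ 0.476 -0.427  0.   ] [array([ 0.499, -0.339,  0.17 ]), array([ 0.504, -0.439,  0.17 ]), array([ 0.509, -0.545,  0.17 ])] [ 0.441 -0.505  0.   ]
150 8 0.2 [0.662 0.357 0.478]
190 40 0.3 [0.646 0.306 0.429]
235 68 0.7 [0.625 0.238 0.38 ]
280 83 0.2 [0.608 0.157 0.347]
320 88 0.0 [0.59  0.078 0.332]
380 87 0.1 [ 0.554 -0.049  0.326]
440 76 0.4 [ 0.522 -0.192  0.339]
520 52 0.1 [ 0.478 -0.4    0.38 ]
600 25 24.6 [ 0.407 -0.578  0.437]
```

```bash
R='"rot":[0,0,0.054]'
python3 -m inch '[{"travel":[0.4,0.95,0],"rot":[0,0,0.0543]},{"travel":[0.4,0.95,0],"rot":[0,0,0.0543]},{"travel":[0.4,0.95,0],"rot":[0,0,0.0543]}]' 87
python3 -m inch '[{"travel":[0.5,0.95,0],"rot":[0,0,0.0543]},{"travel":[0.5,0.95,0],"rot":[0,0,0.0543]},{"travel":[0.5,0.95,0],"rot":[0,0,0.0543]}]'
python3 -m inch '[{"travel":[0.5,0.95,0],"rot":[0,0,0.0543]},{"travel":[0.5,0.95,0],"rot":[0,0,0.0543]},{"travel":[0.5,0.95,0],"rot":[0,0,0.0543]}]'
```

```text
t: 0.78
tool_pos: [0.2495, -0.5184, 0.2232]
eef_rot: [[0.783, 0.622, 0.001], [0.622, -0.783, 0.0], [0.001, 0.001, -1.0]]
wrist_force: [-0.3, -1.5, 0.4]
grip_width: 0.998
t: 1.15
tool_pos: [0.299, -0.4241, 0.2232]
eef_rot: [[0.531, 0.847, 0.001], [0.847, -0.531, -0.001], [0.0, 0.001, -1.0]]
wrist_force: [-1.1, -1.3, -0.5]
grip_width: 0.999
t: 1.52
tool_pos: [0.3485, -0.3298, 0.2231]
eef_rot: [[0.218, 0.976, 0.001], [0.976, -0.218, -0.001], [-0.001, 0.001, -1.0]]
wrist_force: [0.0, -0.2, -0.2]
grip_width: 1.0
```

```bash

python3 -m inch '[{"travel":[0.4,0.95,0],"rot":[0,0,0.0543]},{"travel":[0.4,0.95,0],"rot":[0,0,0.0543]},{"travel":[0.4,0.95,0],"rot":[0,0,0.0543]}]' >/dev/null
python3 -m inch '[{"travel":[0.4,0.95,0],"rot":[0,0,0.0543]},{"travel":[0.4,0.95,0],"rot":[0,0,0.0543]},{"travel":[0.4,0.95,0],"rot":[0,0,0.0543]}]'
python3 -m inch '[{"travel":[0.3,0.95,0],"rot":[0,0,0.0543]},{"travel":[0.3,0.95,0],"rot":[0,0,0.0543]},{"travel":[0.3,0.95,0],"rot":[0,0,0.0543]}]' >/dev/null
python3 -m inch '[{"travel":[0.2,0.95,0],"rot":[0,0,0.0543]},{"travel":[0.2,0.95,0],"rot":[0,0,0.0543]},{"travel":[0.2,0.95,0],"rot":[0,0,0.0543]},{"travel":[0.2,0.95,0],"rot":[0,0,0.0543]}]'
python3 - <<'E'
from h import *
from scipy.spatial.transform import Rotation as R
s=env.sense(); print(s["qpos"])
y=np.radians(65.5); j=np.array([np.cos(y),np.sin(y),0]); ex=np.array([j[1],-j[0],0])
for t in (0,8):
    z=np.sin(np.radians(t))*ex-np.cos(np.radians(t))*np.array([0,0,1]); 
    T=np.c_[np.cross(j,z),j,z]; print(t,np.round(T,3).tolist(),(R.from_matrix(T)*R.from_matrix(s["eef_rot"]).inv()).as_rotvec()/(2*np.pi), "grasp offs",np.round(19*z,1))
c=cap("wrist"); save(c,"w1.png"); print(c["vfov"],np.round(c["world_from_camera"],3).tolist())
d=cap("scene"); save(d,"s2.png")
E
```

```text
t: 2.28
tool_pos: [0.4279, -0.141, 0.223]
eef_rot: [[-0.443, 0.896, 0.001], [0.896, 0.443, -0.0], [-0.001, 0.001, -1.0]]
wrist_force: [-1.0, -0.8, -0.2]
grip_width: 0.996
t: 3.15
tool_pos: [0.4771, 0.0452, 0.2223]
eef_rot: [[-0.906, 0.423, -0.001], [0.423, 0.906, -0.001], [0.0, -0.001, -1.0]]
wrist_force: [0.1, -0.7, -0.2]
grip_width: 1.001
[ 36.4305365   -1.24750026 -43.92229774 105.1544171   -0.84184597
  75.78500237  57.69798299]
0 [[-0.91, 0.415, 0.0], [0.415, 0.91, -0.0], [-0.0, 0.0, -1.0]] [ 1.50324108e-04 -8.97888601e-05  1.45654873e-03] grasp offs [  0.  -0. -19.]
8 [[-0.901, 0.415, 0.127], [0.411, 0.91, -0.058], [-0.139, 0.0, -0.99]] [-0.0091578  -0.02026872  0.00146633] grasp offs [  2.4  -1.1 -18.8]
66.19434179083888 [[0.423, -0.864, -0.274, 0.401], [0.906, 0.403, 0.129, 0.081], [-0.001, -0.303, 0.953, 0.384], [0.0, 0.0, 0.0, 1.0]]
```

View pics/w1.png

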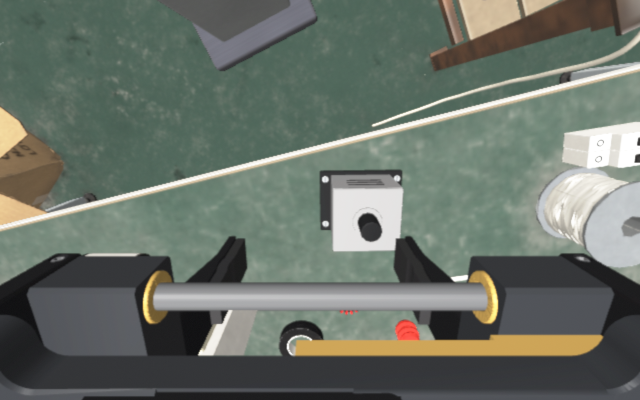

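View pics/s2.png

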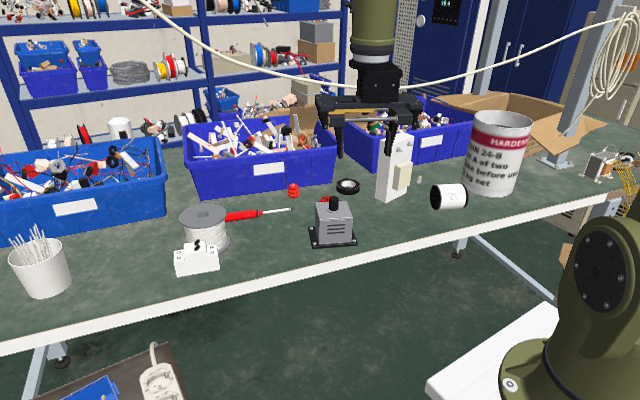

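The wrist view shows the knob top at about (371,231), the cover top between (332,187) and (402,250), and flange screws at (325,181), (397,179) and (326,223). In the scene view the hanging cable passes behind the wrist.

```bash
python3 - <<'E'
from h import *
c=cap("wrist")
r=lambda v:np.round(v,4)
g=cv2.cvtColor(c["color"],cv2.COLOR_RGB2GRAY)
m=((g<50)*255).astype(np.uint8)[203:246,352:390]; n,l,st,ce=cv2.connectedComponentsWithStats(m); k=1+np.argmax(st[1:,4]); print(st[k]+[352,203,0,0,0])
x,y,w,h,_=st[k]+np.array([352,203,0,0,0])
# top disk: lower end of blob, width w
print("knob", r(onz(c,x+w/2+1,y+h-w/2,.106)))
s=[onz(c,u,v,.01) for u,v in((325,181),(397,179),(326,223))]
print("mid",r((s[1]+s[2])/2)); 
for p,q in((0,1),(0,2)): d=s[q]-s[p]; print(np.degrees(np.arctan2(d[1],d[0])),np.hypot(*d[:2]))
t=[onz(c,u,v,.076) for u,v in((332,188),(401,187),(402,249),(333,250))];print("top",r(sum(t)/4)); d=t[1]-t[0];print(np.degrees(np.arctan2(d[1],d[0])))
E
```

```text
[358 215  20  15 153]
knob [0.5186 0.079  0.106 ]
mid [0.5314 0.0781 0.01  ]
66.65944527659816 0.08998505749896615
-23.372787399136207 0.056508370521534984
top [0.5299 0.077  0.076 ]
65.88386744931839
```

```bash
python3 -m inch '[{"travel":[0,0,-0.2],"rot":[-0.0092,-0.0203,0.0015]},{"travel":[0.27,0.15,-0.5],"rot":[-0.0092,-0.0203,0.0015]},{"travel":[0.55,0.29,-0.72],"rot":[-0.0092,-0.0203,0.0015]},{"travel":[0.55,0.29,-0.72],"rot":[-0.0092,-0.0203,0.0015]},{"travel":[0.55,0.29,-0.72],"rot":[-0.0092,-0.0203,0.0015]},{"travel":[0.55,0.29,-0.72],"rot":[-0.0092,-0.0203,0.0015]}]'
python3 - <<'E'
from h import *
c=cap("wrist"); save(c,"w2.png");print(env.sense()["tool_pos"], proj(c,(0.53,.0755,.106)),np.round(proj(c,env.sense()["tool_pos"]),1))
E
```

```text
t: 4.05
tool_pos: [0.5319, 0.0768, 0.1514]
eef_rot: [[-0.903, 0.409, 0.129], [0.405, 0.912, -0.058], [-0.141, -0.0, -0.99]]
wrist_force: [-0.3, 0.8, 2.3]
grip_width: 1.0
[0.53193364 0.07692455 0.15150006] (np.float64(316.7057227925901), np.float64(215.52742249815844)) [319.5 254.5]
```

View pics/w2.png

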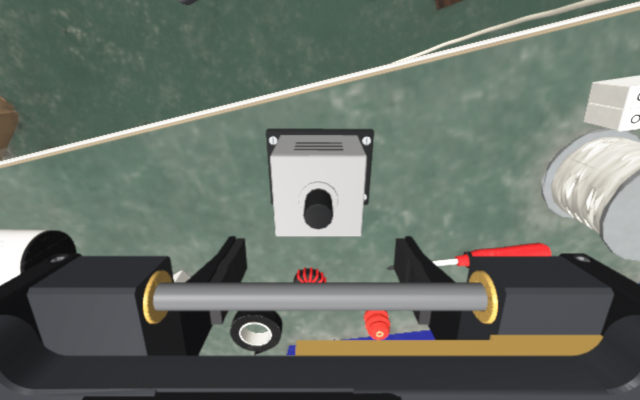

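The wrist view shows the knob top at about (319,214), against a prediction of (317,215), so alignment is within 1–2 mm. I'll descend and grip.

```bash
python3 -m inch '[{"travel":[0,-0.01,-0.4],"rot":[0,0,0]},{"travel":[0,-0.01,-0.67],"rot":[0,0,0]},{"travel":[0,-0.01,-0.67],"rot":[0,0,0]},{"travel":[0,-0.01,-0.67],"rot":[0,0,0]}]'
python3 -m inch '[{"travel":[0,0,0],"rot":[0,0,0]},{"travel":[0,0,0],"rot":[0,0,0]},{"travel":[0,0,0],"rot":[0,0,0]},{"travel":[0,0,0],"rot":[0,0,0]},{"travel":[0,0,0],"rot":[0,0,0]},{"travel":[0,0,0],"rot":[0,0,0]},{"travel":[0,0,0],"rot":[0,0,0]},{"travel":[0,0,0],"rot":[0,0,0]}]' 10
```

```text
t: 4.6
tool_pos: [0.5327, 0.0768, 0.0851]
eef_rot: [[-0.904, 0.408, 0.13], [0.404, 0.913, -0.057], [-0.142, 0.001, -0.99]]
wrist_force: [0.9, -0.3, 0.5]
grip_width: 0.997
t: 5.6
tool_pos: [0.5316, 0.0767, 0.0834]
eef_rot: [[-0.904, 0.408, 0.127], [0.404, 0.913, -0.057], [-0.139, -0.0, -0.99]]
wrist_force: [-0.3, -0.3, 0.0]
grip_width: 0.247
```

```bash
python3 -m inch '[{"travel":[0,0,0.1],"rot":[0,0,0]},{"travel":[0,0,0.2],"rot":[0,0,0]},{"travel":[0,0,0.3],"rot":[0,0,0]},{"travel":[0,0,0.4],"rot":[0,0,0]},{"travel":[0,0,0.5],"rot":[0,0,0]},{"travel":[0,0,0.6],"rot":[0,0,0]},{"travel":[0,0,0.7],"rot":[0,0,0]},{"travel":[0,0,0.8],"rot":[0,0,0]},{"travel":[0,0,0.8],"rot":[0,0,0]}]'
python3 - <<'E'
from h import *
c=cap("scene"); save(c,"s3.png",(220,60,440,270),3)
E
```

```text
t: 6.72
tool_pos: [0.5324, 0.0769, 0.1646]
eef_rot: [[-0.904, 0.408, 0.129], [0.404, 0.913, -0.057], [-0.141, 0.001, -0.99]]
wrist_force: [0.0, 0.1, -0.7]
grip_width: 0.243
```

View pics/s3.png

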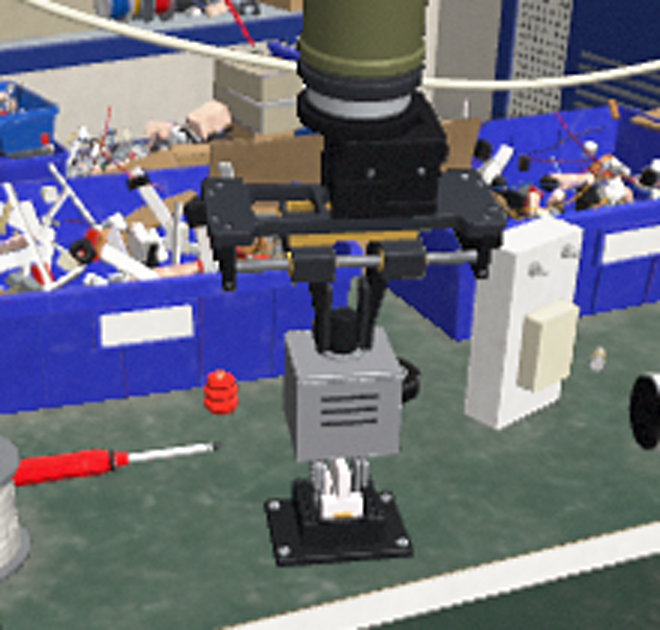

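The cover is fully up and level, at crop (343,390), and the white carrier is exposed below it at (342,490). I'll carry the cover toward +y along the bench.

```bash
python3 -m inch '[{"travel":[0.04,0.2,0],"rot":[0,0,0]},{"travel":[0.1,0.45,0],"rot":[0,0,0]},{"travel":[0.16,0.7,0],"rot":[0,0,0]},{"travel":[0.18,0.95,0],"rot":[0,0,0]},{"travel":[0.18,0.95,0],"rot":[0,0,0]}]' >/dev/null
python3 -m inch '[{"travel":[0,0.2,0],"rot":[0,0,0]},{"travel":[0,0.4,0],"rot":[0,0,0]},{"travel":[0,0.4,-0.2],"rot":[0,0,0]},{"travel":[0,0.4,-0.4],"rot":[0,0,0]},{"travel":[0,0.4,-0.6],"rot":[0,0,0]},{"travel":[0,0.4,-0.75],"rot":[0,0,0]},{"travel":[0,0.4,-0.82],"rot":[0,0,0]},{"travel":[0,0.4,-0.85],"rot":[0,0,0]},{"travel":[0,0.4,-0.87],"rot":[0,0,0]},{"travel":[0,0.4,-0.87],"rot":[0,0,0]}]'
```

```text
t: 8.65
tool_pos: [0.5501, 0.2119, 0.077]
eef_rot: [[-0.904, 0.408, 0.128], [0.404, 0.913, -0.057], [-0.14, 0.0, -0.99]]
wrist_force: [-0.3, 0.2, -0.6]
grip_width: 0.241
```

```bash
python3 -m inch '[{"travel":[0,0,-0.01],"rot":[0,0,0]},{"travel":[0,0,-0.02],"rot":[0,0,0]},{"travel":[0,0,-0.02],"rot":[0,0,0]},{"travel":[0,0,-0.02],"rot":[0,0,0]}]'
python3 - <<'E'
from h import *
c=cap("scene"); save(c,"s4.png",(200,110,390,270),4)
E
```

```text
t: 9.15
tool_pos: [0.5502, 0.2118, 0.0753]
eef_rot: [[-0.904, 0.408, 0.128], [0.404, 0.913, -0.057], [-0.141, 0.0, -0.99]]
wrist_force: [-2.8, -1.3, 5.4]
grip_width: 0.246
```

View pics/s4.png

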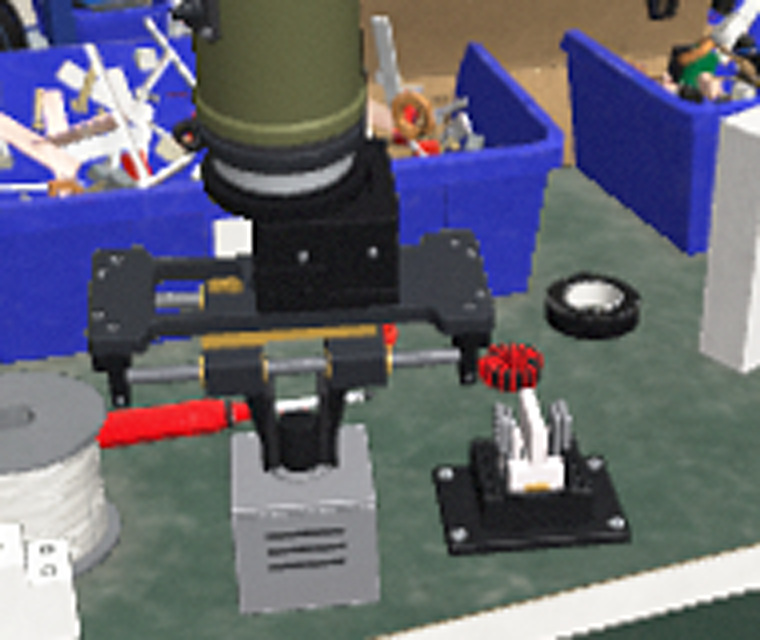

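Wrist force reads 5.4 N up and the cover stands flat on the bench, crop (305,530). I'll release and rise.

```bash
python3 -m inch '[{"travel":[0,0,0.01],"rot":[0,0,0]},{"travel":[0,0,0.01],"rot":[0,0,0]},{"travel":[0,0,0.01],"rot":[0,0,0]},{"travel":[0,0,0.01],"rot":[0,0,0]},{"travel":[0,0,0.01],"rot":[0,0,0]}]' 64
python3 -m inch '[{"travel":[0,0,0.2],"rot":[0,0,0]},{"travel":[0,0,0.5],"rot":[0,0,0]},{"travel":[0,0,0.8],"rot":[0,0,0]},{"travel":[0,0,0.8],"rot":[0,0,0]}]'
python3 -m inch '[{"travel":[-0.1,-0.4,0],"rot":[0,0,0]},{"travel":[-0.2,-0.95,0],"rot":[0,0,0]},{"travel":[-0.2,-0.95,0],"rot":[0,0,0]}]'
python3 -m inch '[{"travel":[0,-0.4,0],"rot":[0,0,0]},{"travel":[0,-0.4,0],"rot":[0,0,0]},{"travel":[0,-0.4,0],"rot":[0,0,0]}]'
python3 - <<'E'
from h import *
c=cap("wrist"); save(c,"w3.png");p=env.sense()["tool_pos"];print(p,proj(c,(.53,.0755,.058)))
d=cap("scene"); save(d,"s5.png",(200,110,390,270),4)
E
```

```text
t: 9.82
tool_pos: [0.5498, 0.2118, 0.0755]
eef_rot: [[-0.904, 0.408, 0.127], [0.404, 0.913, -0.057], [-0.14, 0.0, -0.99]]
wrist_force: [-0.4, 0.3, 1.0]
grip_width: 0.696
t: 10.32
tool_pos: [0.5517, 0.213, 0.1596]
eef_rot: [[-0.903, 0.408, 0.134], [0.404, 0.913, -0.055], [-0.145, 0.004, -0.989]]
wrist_force: [0.1, 1.0, -0.1]
grip_width: 0.734
t: 10.7
tool_pos: [0.5293, 0.1104, 0.1549]
eef_rot: [[-0.901, 0.416, 0.126], [0.411, 0.909, -0.062], [-0.14, -0.004, -0.99]]
wrist_force: [0.1, 1.4, 0.2]
grip_width: 0.74
t: 11.08
tool_pos: [0.5297, 0.0779, 0.1556]
eef_rot: [[-0.904, 0.407, 0.127], [0.403, 0.913, -0.056], [-0.139, 0.001, -0.99]]
wrist_force: [0.2, 0.8, 0.4]
grip_width: 0.735
[0.52968523 0.07838256 0.15561392] (np.float64(317.0810071052884), np.float64(189.59946794165913))
```

View pics/w3.png

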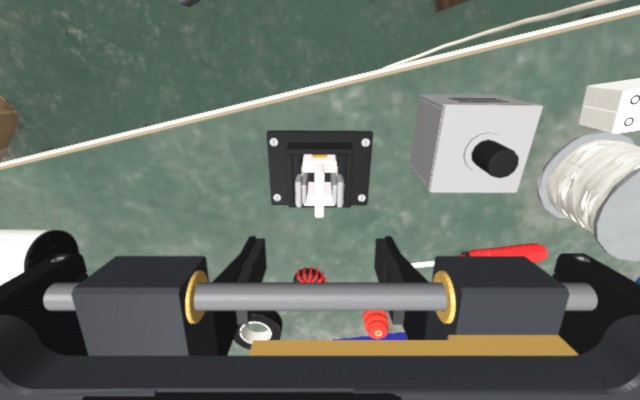

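The cover stands at (480,145), upright and clear of the holder. The carrier's tabs are at (301,190) and (338,190), and the flange screws are at (274,142), (365,142), (277,198) and (361,198).

```bash
python3 - <<'E'
from h import *
c=cap("wrist");r=lambda v:np.round(v,4)
s=[onz(c,u,v,.009) for u,v in((274,142),(365.5,142),(361,198),(277,198))];print(r(sum(s)/4))
for p,q in((0,1),(3,2)): d=s[q]-s[p]; print(np.degrees(np.arctan2(d[1],d[0])),np.hypot(*d[:2]))
tb=[onz(c,301,178,.068),onz(c,338,178,.068)];print("tab tops",r(tb),r((tb[0]+tb[1])/2))
# cover
t=[onz(c,u,v,.068) for u,v in((416,95),(541,105),(521,191),(431,191))]; print("cover",r(sum(t)/4), r(onz(c,502,160,.098)))
p=env.sense()["tool_pos"];R=env.sense()["eef_rot"]; print("grasp",r(p-.019*R[:,2]))
# tilt-consistent target
G=np.array([.5305,.0765,.058]); print("tcp target",r(G+.019*R[:,2]), "shift",r(G+.019*R[:,2]-p))
E
```

```text
[0.5316 0.0775 0.009 ]
66.03629041543557 0.08926082756836966
66.025350971116 0.08909326381338808
tab tops [[0.5112 0.0702 0.068 ]
 [0.5236 0.098  0.068 ]] [0.5174 0.0841 0.068 ]
cover [0.5452 0.2078 0.068 ] [0.5462 0.2109 0.098 ]
grasp [0.5273 0.0795 0.1744]
tcp target [0.5329 0.0754 0.0392] shift [ 0.0032 -0.003  -0.1164]
```

```bash
python3 -m inch '[{"travel":[0.04,-0.02,-0.3],"rot":[0,0,0]},{"travel":[0.04,-0.02,-0.7],"rot":[0,0,0]},{"travel":[0.04,-0.02,-0.85],"rot":[0,0,0]},{"travel":[0.04,-0.02,-0.85],"rot":[0,0,0]},{"travel":[0.04,-0.02,-0.85],"rot":[0,0,0]}]'
python3 - <<'E'
from h import *
c=cap("wrist"); save(c,"w4.png");p=env.sense()["tool_pos"];R=env.sense()["eef_rot"];print(p,"shift",np.round(np.array([.531,.077,.061])+.019*R[:,2]-p,4))
E
```

```text
t: 11.85
tool_pos: [0.5349, 0.0754, 0.072]
eef_rot: [[-0.904, 0.407, 0.13], [0.403, 0.913, -0.057], [-0.142, 0.001, -0.99]]
wrist_force: [0.7, -0.5, -0.0]
grip_width: 0.733
[0.53502769 0.07516179 0.07217602] shift [-0.0016  0.0008 -0.03  ]
```

View pics/w4.png

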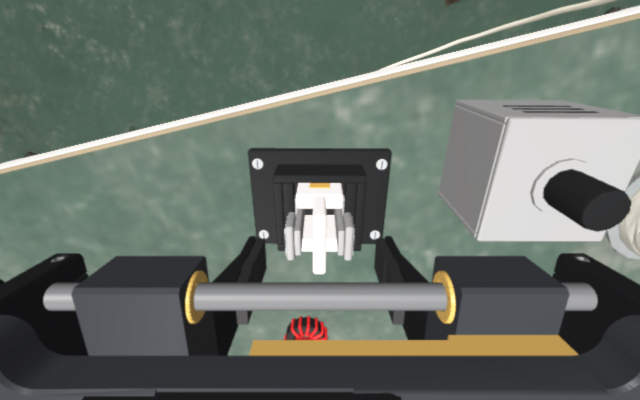

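The tabs are centred at about (320,235) and the fingers at about (321), so they are aligned. I'll descend and squeeze.

```bash
python3 -m inch '[{"travel":[-0.01,0.01,-0.15],"rot":[0,0,0]},{"travel":[-0.01,0.01,-0.3],"rot":[0,0,0]},{"travel":[-0.01,0.01,-0.3],"rot":[0,0,0]},{"travel":[-0.01,0.01,-0.3],"rot":[0,0,0]}]'
python3 -m inch '[{"travel":[0,0,0],"rot":[0,0,0]},{"travel":[0,0,0],"rot":[0,0,0]},{"travel":[0,0,0],"rot":[0,0,0]},{"travel":[0,0,0],"rot":[0,0,0]},{"travel":[0,0,0],"rot":[0,0,0]},{"travel":[0,0,0],"rot":[0,0,0]},{"travel":[0,0,0],"rot":[0,0,0]},{"travel":[0,0,0],"rot":[0,0,0]},{"travel":[0,0,0],"rot":[0,0,0]},{"travel":[0,0,0],"rot":[0,0,0]}]' 20
```

```text
t: 12.4
tool_pos: [0.5327, 0.0759, 0.0404]
eef_rot: [[-0.904, 0.408, 0.127], [0.404, 0.913, -0.057], [-0.139, 0.0, -0.99]]
wrist_force: [-0.2, 0.8, 0.5]
grip_width: 0.737
t: 13.65
tool_pos: [0.5331, 0.0758, 0.0412]
eef_rot: [[-0.904, 0.408, 0.128], [0.404, 0.913, -0.057], [-0.14, -0.0, -0.99]]
wrist_force: [-2.2, 0.6, 5.5]
grip_width: 0.287
```

```bash
python3 -m inch '[{"travel":[0,0,0.03],"rot":[0,0,0]},{"travel":[0,0,0.06],"rot":[0,0,0]},{"travel":[0,0,0.09],"rot":[0,0,0]},{"travel":[0,0,0.12],"rot":[0,0,0]},{"travel":[0,0,0.12],"rot":[0,0,0]}]'
python3 - <<'E'
from h import *
w=cap("wrist");d=cap("scene")
cv2.imwrite("pics/m.png",np.vstack([cv2.resize(d["color"][130:260,230:400],(680,300+220)[:2] if 0 else (390,298)),w["color"][100:400,120:510]])[:,:,::-1])
E
```

```text
t: 14.28
tool_pos: [0.533, 0.0758, 0.0528]
eef_rot: [[-0.904, 0.408, 0.128], [0.404, 0.913, -0.057], [-0.14, 0.0, -0.99]]
wrist_force: [0.6, 0.2, -2.3]
grip_width: 0.284
```

View pics/m.png

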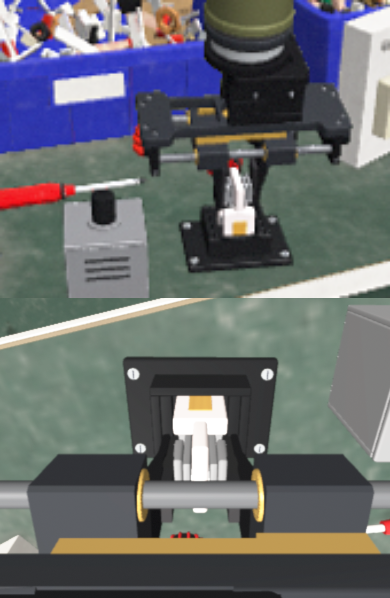

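That was my last picture. The carrier is between the pads, its white body is rising, and the load of −2.3 N is about its weight. I'll draw it straight up.

```bash
python3 -m inch '[{"travel":[0,0,0.1],"rot":[0,0,0]},{"travel":[0,0,0.2],"rot":[0,0,0]},{"travel":[0,0,0.3],"rot":[0,0,0]},{"travel":[0,0,0.4],"rot":[0,0,0]},{"travel":[0,0,0.5],"rot":[0,0,0]},{"travel":[0,0,0.6],"rot":[0,0,0]},{"travel":[0,0,0.7],"rot":[0,0,0]},{"travel":[0,0,0.75],"rot":[0,0,0]},{"travel":[0,0,0.75],"rot":[0,0,0]},{"travel":[0,0,0.75],"rot":[0,0,0]}]'
python3 -m inch '[{"travel":[0,0,0],"rot":[0,0,0]},{"travel":[0,0,0],"rot":[0,0,0]},{"travel":[0,0,0],"rot":[0,0,0]},{"travel":[0,0,0],"rot":[0,0,0]},{"travel":[0,0,0],"rot":[0,0,0]},{"travel":[0,0,0],"rot":[0,0,0]}]'
python3 - <<'E'
from h import *
d=cap("scene"); im=d["color"].astype(int)
# white body of carrier in scene view: expected projection
m=((im.min(2)>190)&(im.max(2)-im.min(2)<30)).astype(np.uint8)
g=np.array([.531,.077,.151])
print("expected grip px",proj(d,g),"underside px",proj(d,g-[0,0,.053]), "seated mouth", proj(d,(.531,.077,.032)))
n,l,st,ce=cv2.connectedComponentsWithStats(m[130:250,290:375])
for s in st[1:]:
    if s[4]>25: print(s+[290,130,0,0,0])
# well looks dark now?
u,v=proj(d,(.531,.077,.032)); print("well colour",im[int(v)-2:int(v)+3,int(u)-2:int(u)+3].mean((0,1)))
# cover (grey) mask location
m=((abs(im[...,0]-im[...,2])<14)&(im[...,1]>100)&(im[...,1]<175)).astype(np.uint8)[190:265,240:310]
n,l,st,ce=cv2.connectedComponentsWithStats(m); k=1+np.argmax(st[1:,4]); print("cover blob",st[k]+[240,190,0,0,0],"expected corners",[np.round(proj(d,(.547+a,.211+b,z))) for a,b,z in((-.05,.018,0),(-.018,-.05,0),(.05,-.018,.068),(.018,.05,.068))])
E
```

```text
t: 15.62
tool_pos: [0.5325, 0.0756, 0.1272]
eef_rot: [[-0.904, 0.408, 0.127], [0.404, 0.913, -0.057], [-0.139, -0.0, -0.99]]
wrist_force: [-0.6, 0.2, -2.7]
grip_width: 0.289
t: 16.38
tool_pos: [0.5328, 0.0757, 0.1276]
eef_rot: [[-0.904, 0.408, 0.127], [0.404, 0.913, -0.057], [-0.14, -0.0, -0.99]]
wrist_force: [0.2, 0.0, -2.1]
grip_width: 0.287
expected grip px (np.float64(333.89692974085045), np.float64(179.61751461561315)) underside px (np.float64(333.1369896253215), np.float64(200.94298592487064)) seated mouth (np.float64(332.25458346107615), np.float64(225.70510461580196))
[326 174  17  34 210]
[345 181   8   6  30]
well colour [29.56 29.68 32.48]
cover blob [ 240  190   70   75 4293] expected corners [array([280., 268.]), array([301., 249.]), array([273., 213.]), array([250., 230.])]
```

```bash
python3 -c "
from workcell import env
print(env.job_done()); s=env.sense(); print(s['t'],s['tool_pos'],s['wrist_force'],s['grip_width'])"
```

```text
the job is handed in; nothing more can be done
None
the job is handed in; nothing more can be done
```

I handed the job in at about 16.4 s. The cover is off and standing on the bench, and the arm is holding the fuse carrier above the holder. `env.job_done()` gives no verdict, so the result rests on my own checks.

- **Cover:** I lifted it straight up by 80 mm and set it down knob up at about (0.547, 0.211). That is roughly 0.135 m from the holder centre. I let go only after feeling bench contact of about 5 N. Later pictures show it upright.
- **Carrier:** I squeezed both catches while it was still seated and drew it up about 86 mm. The last camera check found its white body raised and upright at the expected spot, with the well below dark and empty. The wrist force read about −2.1 N, close to the carrier's 1.7 N weight. The arm was still.
- **Bystanders:** I saw no contact and nothing moved in the pictures, but I did not measure their positions again at the end.

Two checks did not work out:
- **Catch squeeze:** The gripper read about 25 mm, against the stated 28 mm at full squeeze. I took this as finger flex or reading bias, because the cover knob also read slightly small (21.5 mm against 22 mm). I did not measure the catches directly.
- **Cover position:** My final colour check for the cover failed because it picked up the bench too. The cover's final state rests on the earlier pictures.

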